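Gauge a claw knuckle with a radius leaf

TASK

Find the radius leaf that fits the cast claw knuckle lying on the open bench (not the one in the bin): keeping the leaf flat and low on the bench, press its rounded end home into the knuckle's throat, then bring it round, press its hollow end home round the knuckle's nose, and leave it lying flat there with no gap. Have the other two leaves lying flat on the bench well away from the knuckle, and do not shift the knuckles or disturb the other things about.

Things in the scene. Friction and masses are not known exactly. Their poses are not given: they have to be found in the camera images.
- leaf_24: Double-ended radius leaf, bare steel plate 8 mm thick, cut to radius 24 mm; one of three, alike but for radius, lying side by side in any order on the left of the bench, hollow end away from the robot. Origin: underside, below the grip's middle; +x to the hollow end, -x to the rounded end, z up. About 162 mm long, 54 mm wide, 0.45 kg.
- leaf_24_grip (a point): Middle of leaf_24's grip, 35 mm above the underside at x = y = 0 of the leaf: an upright dark steel bar welded along the leaf, 60 mm long in x, 14 mm thick in y, from the plate's top (8 mm) up to 54 mm above the underside. The shank under it is 40 mm wide.
- leaf_24_hollow (a point): Centre of the 24 mm arc of leaf_24's hollow (concave) end, in the air beyond the plate: 74 mm from the leaf's origin along +x, 4 mm above its underside. Arc of 120 degrees, deepest at x = 50 mm, horn tips at about x = 62 mm. It coincides with the nose axis when home round a nose of that radius.
- leaf_24_round (a point): Centre of the 24 mm disc that is leaf_24's rounded (convex) end: 75 mm from the leaf's origin along -x, 4 mm above its underside. It coincides with the throat centre when home in a throat of that radius.
- leaf_32: Double-ended radius leaf, bare steel plate 8 mm thick, cut to radius 32 mm; one of three, alike but for radius, lying side by side in any order on the left of the bench, hollow end away from the robot. Origin: underside, below the grip's middle; +x to the hollow end, -x to the rounded end, z up. About 174 mm long, 67 mm wide, 0.55 kg.
- leaf_32_grip (a point): Middle of leaf_32's grip, 35 mm above the underside at x = y = 0 of the leaf: an upright dark steel bar welded along the leaf, 60 mm long in x, 14 mm thick in y, from the plate's top (8 mm) up to 54 mm above the underside. The shank under it is 40 mm wide.
- leaf_32_hollow (a point): Centre of the 32 mm arc of leaf_32's hollow (concave) end, in the air beyond the plate: 82 mm from the leaf's origin along +x, 4 mm above its underside. Arc of 120 degrees, deepest at x = 50 mm, horn tips at about x = 66 mm. It coincides with the nose axis when home round a nose of that radius.
- leaf_32_round (a point): Centre of the 32 mm disc that is leaf_32's rounded (convex) end: 75 mm from the leaf's origin along -x, 4 mm above its underside. It coincides with the throat centre when home in a throat of that radius.
- leaf_40: Double-ended radius leaf, bare steel plate 8 mm thick, cut to radius 40 mm; one of three, alike but for radius, lying side by side in any order on the left of the bench, hollow end away from the robot. Origin: underside, below the grip's middle; +x to the hollow end, -x to the rounded end, z up. About 186 mm long, 81 mm wide, 0.65 kg.
- leaf_40_grip (a point): Middle of leaf_40's grip, 35 mm above the underside at x = y = 0 of the leaf: an upright dark steel bar welded along the leaf, 60 mm long in x, 14 mm thick in y, from the plate's top (8 mm) up to 54 mm above the underside. The shank under it is 40 mm wide.
- leaf_40_hollow (a point): Centre of the 40 mm arc of leaf_40's hollow (concave) end, in the air beyond the plate: 90 mm from the leaf's origin along +x, 4 mm above its underside. Arc of 120 degrees, deepest at x = 50 mm, horn tips at about x = 70 mm. It coincides with the nose axis when home round a nose of that radius.
- leaf_40_round (a point): Centre of the 40 mm disc that is leaf_40's rounded (convex) end: 75 mm from the leaf's origin along -x, 4 mm above its underside. It coincides with the throat centre when home in a throat of that radius.
- knuckle_32: The smaller of two rusty cast claw knuckles lying on their side; nose and throat both 32 mm radius. One of the two lies on the open bench right of the middle, the other in the grey flap bin at the right-hand edge (y below -0.45 m). Origin: underside, on the round boss's axis; nose faces -x, claw runs to x = +129 mm, z up. About 5 kg; stays put under a light push.
- knuckle_32_nose (a point): On the boss axis of knuckle_32, 4 mm above its underside: centre of the nose's 32 mm curve. The boss is an upright cylinder of radius 32 mm, 54 mm high, standing free all round its -x half (the nose). The arm behind it, 42 mm high, leaves it between y = -24 and +16 mm.
- knuckle_32_throat (a point): Centre of the 32 mm curve of knuckle_32's throat, between boss and claw: 79 mm along the knuckle's +x and 32 mm along its +y from its origin, 4 mm above its underside. The throat is an upright wall 42 mm high, an arc of 110 degrees that opens towards the knuckle's +y and is deepest 32 mm from here towards -y.
- knuckle_40: The larger of two rusty cast claw knuckles lying on their side; nose and throat both 40 mm radius. One of the two lies on the open bench right of the middle, the other in the grey flap bin at the right-hand edge (y below -0.45 m). Origin: underside, on the round boss's axis; nose faces -x, claw runs to x = +153 mm, z up. About 6 kg; stays put under a light push.
- knuckle_40_nose (a point): On the boss axis of knuckle_40, 4 mm above its underside: centre of the nose's 40 mm curve. The boss is an upright cylinder of radius 40 mm, 54 mm high, standing free all round its -x half (the nose). The arm behind it, 42 mm high, leaves it between y = -30 and +20 mm.
- knuckle_40_throat (a point): Centre of the 40 mm curve of knuckle_40's throat, between boss and claw: 95 mm along the knuckle's +x and 40 mm along its +y from its origin, 4 mm above its underside. The throat is an upright wall 42 mm high, an arc of 110 degrees that opens towards the knuckle's +y and is deepest 40 mm from here towards -y.
- rod_end: Bystander: silver piston rod end, an eye 68 mm across and 30 mm high with a round shank, 147 mm long in all, lying beyond the leaves, left of the middle. Origin: under the eye's centre; x runs along the shank.
- grommet: Bystander: black rubber grommet plug, 72 mm across and 46 mm high, beyond the leaves. Origin: centre of its underside.
- brass_cap: Bystander: brass pressure cap with a hexagon foot, 68 mm across and 43 mm high, on the right between the bench knuckle and the bin. Origin: centre of its underside.
Not all that is in view belongs to the job. Leave any red or yellow look-alike of the leaf_32 alone.

How it is judged:
On the way:
1. the fitting leaf's rounded end is pressed home in the bench knuckle's throat: leaf level within 10 degrees, touching, its disc centre within 4 mm of the throat's centre for 0.1 s (((world y of knuckle_32 above -0.42 m and horizontal distance between leaf_32_round and knuckle_32_throat below 0.004 m and contact force between leaf_32 and knuckle_32 above 0.3 N and angle between leaf_32's own z axis and vertical below 0.17 rad) or (world y of knuckle_40 above -0.42 m and horizontal distance between leaf_40_round and knuckle_40_throat below 0.004 m and contact force between leaf_40 and knuckle_40 above 0.3 N and angle between leaf_40's own z axis and vertical below 0.17 rad))), for 0.1 s.
At the end, for the whole second after the job is handed in: The leaf of the bench knuckle's radius lies still and flat on the bench with its hollow end home round that knuckle's nose (arc centre within 3.5 mm of the nose axis); the other two leaves lie still and flat on the bench, their middles more than 130 mm from that nose (((world y of knuckle_32 above -0.42 m and horizontal distance between leaf_32_hollow and knuckle_32_nose below 0.0035 m and angle between each of leaf_24, leaf_32, leaf_40's own z axis and vertical below 0.06 rad and height (world z) of each of leaf_24, leaf_32, leaf_40 below 0.004 m and linear speed of each of leaf_24, leaf_32, leaf_40 below 0.02 m/s and horizontal distance between each of leaf_24, leaf_40 and knuckle_32_nose above 0.13 m) or (world y of knuckle_40 above -0.42 m and horizontal distance between leaf_40_hollow and knuckle_40_nose below 0.0035 m and angle between each of leaf_24, leaf_32, leaf_40's own z axis and vertical below 0.06 rad and height (world z) of each of leaf_24, leaf_32, leaf_40 below 0.004 m and linear speed of each of leaf_24, leaf_32, leaf_40 below 0.02 m/s and horizontal distance between each of leaf_24, leaf_32 and knuckle_40_nose above 0.13 m))); the robot touches nothing.
It fails at once if a knuckle is shifted by more than 15 mm (distance of any of knuckle_32, knuckle_40 from where it was at the start of the episode above 0.015 m).
It fails at once if the rod end, grommet plug or brass cap is moved by more than 20 mm (distance of any of rod_end, grommet, brass_cap from where it was at the start of the episode above 0.02 m).
It also fails if it takes over 51 s, if anything falls off the work surface, if the arm or the gripper's body presses on something with over 40 N, if the wrist force passes 120 N, or if a joint passes its speed limit or range.

ROBOT

A 6-joint arm with a two-finger parallel gripper is mounted at the origin on the work surface. World frame = base frame: x ahead of the robot, y to its left, z up, the work surface at z = 0. Lengths are in m, angles in rad, forces in N, time in s.
With the tool pointing down it reaches from about 0.4 to 0.825 m from the base axis. Payload 7 kg.
Tool frame: the origin (TCP) lies at the very end of the fingers, on their centre line; the grasp point (between the pads) lies 19 mm behind it; z points along the fingers, x is the direction in which the jaws open and shut, and the axes are right-handed (so a half turn about z gives the same grasp; the last joint's range is limited). The gripper opens to 88 mm and grips with 3 to 60 N. Pads are 19 mm wide; open, the fingers measure 130 mm over their backs; the gripper's body (78 mm by 193 mm) begins 47 mm behind the grasp point.
Start: joints at [1.558, 0.359, 0.012, 0, -1.224, -0.288], TCP at [0.2, 0.645, 0.227] pointing down, gripper open.
Joint ranges: [-3.07, 3.07], [-1.43, 2.12], [-1.02, 1.25], [-3.03, 1.67], [-3.05, -0], [-3.03, 3.03]. Speed limits (rad/s): [2.39, 2.39, 3.01, 3.14, 3.14, 3.14].

INTERFACE

Orientations are given as [roll, pitch, yaw] about the fixed x, y, z axes, in that order (R = Rz(yaw) Ry(pitch) Rx(roll)).
In Python, from station import telemetry, grab_frame, arm, regions_of, pinpoint gives the robot as it stands. The module is installed in compiled form; this text tells all that it offers.
- The arm moves only by the shell command python3 -m inch 'ROWS' [FORCE]. ROWS is text: rows parted by semicolons, each of 7 numbers parted by spaces: the opening, from 0 (shut) to 1 (fully open), then the shift along the world's x, y, z in cm, then the turn, a rotation vector about the world's x, y, z in degrees. A call has 1 to 12 rows; each row is the pose to reach, as a shift and turn from the pose measured when the call began; what a row does not reach only later rows make up. A row lasts 1/8 s, in which the tool goes at most 62.5 mm and 10.7 degrees, less where a joint would pass 70% of its speed; a pose out of reach is approached as far as the arm can. A call with a gripper value outside its range is refused whole. The fingers move at their own pace and stop on an object; FORCE is the grip in N (left out, the last holds). Time passes only in rows, so rows that repeat a pose let the fingers close. It gives the time, the measured TCP pose, the force and the opening at its end, in the units of the state.
- telemetry.get_state(): the state, without advancing time (a new reading comes with each control period).
- grab_frame(name): name is "side" or "top" or "wrist"; returns a dict with "pixels" (400x640x3 uint8, red, green, blue), "fx", "fy", "cx", "cy" (pixels), "dist_coeffs" ([k1, k2, p1, p2, k3] as OpenCV has them; the pictures are not rectified), "R" (3x3) and "t" (3): a world point X has camera coordinates R X + t. Camera axes: x right, y down, z forward; pixel columns grow to the right and rows downward; lengths in m; the calibration is good to about 2 mm. A picture is of the moment at which its call begins. There is no depth.
- arm.job_done(): hands the job in, once; it reports no verdict.
Trained networks look in the newest picture that a camera, given by its name, has taken for a name from the list of things; names that differ only in an ending like _2 or _b are one class to them, and where a whole thing is asked for, a point or a joint stands for the part that bears it (a point fixed in the world has none). Each returns a list of dicts, best first, with "p" (0 to 1); they miss things now and then, are a little off and sometimes report something else, mostly with a low value. They report only what shows in the picture. A call takes as long as a camera call. They do not tell look-alikes from the thing itself.
- regions_of(camera, name): "pixels" (400x640 bool, what is visible of it) and "bbox" ([left, top, right, bottom] in pixels, round what is visible of it).
- pinpoint(camera, name): "location" ([column, row] in pixels: a listed point, or the origin of a listed thing).
The state is a dict: "t": time; "q": joint angles; "qd": joint speeds; "joint_efforts": joint torques, N m; "eef_pos": TCP position; "ee_rot": TCP orientation; "force": force on the tool from outside, world axes, zero at the start; "moment": the same for the moment, N m; "width": finger opening in m.
Only numpy, scipy, OpenCV 4.12 (cv2) and the standard library are available. Lean on these libraries where they do the work, as an engineer would, in place of code of your own. Each camera call takes 0.05 s, during which the arm holds its last target. There are 200 camera calls.

## Working session

There is one attempt and no reset: what is moved stays moved. The work goes in short steps, Python scripts to look and compute and a shell command to move; the robot and the scene stay as the last step left them, time stands still between calls to the robot, and variables do not carry over. Pictures are saved under pics/ and viewed, about 8 in all and at most 12, crops included, and the job is handed in when it is done.

```bash
mkdir -p pics; cat > h.py <<'E'
import numpy as np, cv2
from station import telemetry, grab_frame, arm, regions_of, pinpoint
def K(f): return np.array([[f['fx'],0,f['cx']],[0,f['fy'],f['cy']],[0,0,1.]]),np.array(f['dist_coeffs'],float)
def back(f,px,z):
    k,d=K(f); u=cv2.undistortPoints(np.array(px,float).reshape(-1,1,2),k,d).reshape(-1,2)
    R=np.array(f['R']);t=np.array(f['t']); c=-R.T@t
    r=np.c_[u,np.ones(len(u))]@R
    return c+r*((z-c[2])/r[:,2])[:,None]
def proj(f,X):
    k,d=K(f); return cv2.projectPoints(np.array(X,float).reshape(-1,1,3),cv2.Rodrigues(np.array(f['R']))[0],np.array(f['t'],float),k,d)[0].reshape(-1,2)
def save(f,n): cv2.imwrite('pics/'+n+'.png',cv2.cvtColor(f['pixels'],cv2.COLOR_RGB2BGR))
E
python3 - <<'E'
from h import *
f=grab_frame('top'); save(f,'top0'); 
print(-np.array(f['R']).T@f['t'])
g=grab_frame('side'); save(g,'side0')
for n,z in [('leaf_24',0),('leaf_32',0),('leaf_40',0),('knuckle_32',0),('knuckle_40',0),('rod_end',0),('grommet',0),('brass_cap',0)]+[(f'leaf_{r}_{e}',h) for r in (24,32,40) for e,h in (('grip',.035),('hollow',.004),('round',.004))]+[(f'knuckle_{r}_{e}',.004) for r in(32,40) for e in('nose','throat')]:
    for c,fr in (('top',f),('side',g)):
        print(n,c,[(round(o['p'],2),np.round(o['location']).tolist(),np.round(back(fr,o['location'],z)[0,:2],4).tolist()) for o in pinpoint(c,n)[:3]])
print(telemetry.get_state())
E
```

```text
[ 0.25245339 -0.08108655  1.1813907 ]
leaf_24 top [(0.95, [193.0, 200.0], [0.501, 0.3195]), (0.94, [314.0, 133.0], [0.7394, -0.038]), (0.9, [152.0, 198.0], [0.4995, 0.4472])]
leaf_24 side [(0.94, [292.0, 162.0], [0.4979, 0.3366]), (0.88, [288.0, 147.0], [0.5149, 0.4724]), (0.79, [266.0, 206.0], [0.3398, 0.0533])]
leaf_32 top [(0.95, [193.0, 200.0], [0.501, 0.3195]), (0.94, [314.0, 133.0], [0.7394, -0.038]), (0.9, [152.0, 198.0], [0.4995, 0.4472])]
leaf_32 side [(0.94, [292.0, 162.0], [0.4979, 0.3366]), (0.88, [288.0, 147.0], [0.5149, 0.4724]), (0.79, [266.0, 206.0], [0.3398, 0.0533])]
leaf_40 top [(0.95, [193.0, 200.0], [0.501, 0.3195]), (0.94, [314.0, 133.0], [0.7394, -0.038]), (0.9, [152.0, 198.0], [0.4995, 0.4472])]
leaf_40 side [(0.94, [292.0, 162.0], [0.4979, 0.3366]), (0.88, [288.0, 147.0], [0.5149, 0.4724]), (0.79, [266.0, 206.0], [0.3398, 0.0533])]
knuckle_32 top [(0.94, [492.0, 248.0], [0.403, -0.5928]), (0.69, [366.0, 203.0], [0.5215, -0.2108])]
knuckle_32 side [(0.88, [350.0, 347.0], [0.4063, -0.5975]), (0.56, [345.0, 241.0], [0.5284, -0.2059]), (0.24, [302.0, 173.0], [0.5
[... 3043 characters left out ...]
ckle_40_throat side [(0.59, [368.0, 319.0], [0.4776, -0.5308])]
{'t': 2.2, 'q': array([ 1.55811694e+00,  3.58599309e-01,  1.19210825e-02, -2.97432277e-05,
       -1.22406224e+00, -2.88113667e-01]), 'qd': array([-0.00088327, -0.00079513,  0.00112164,  0.00036079, -0.00093963,
        0.0024715 ]), 'joint_efforts': array([-6.10401867e-05, -5.82365799e+01,  2.93298179e+01,  7.00235188e+00,
        1.24245492e-02, -2.49129988e-05]), 'eef_pos': array([0.1999796 , 0.64469362, 0.22656552]), 'ee_rot': array([ 3.14154996e+00,  4.56082922e-05, -1.87159949e+00]), 'force': array([0.07146714, 1.28529525, 0.40259656]), 'moment': array([ 0.04802352,  0.00138811, -0.01256441]), 'width': 0.08746298050590764}
```

View top.

View pics/top0.png

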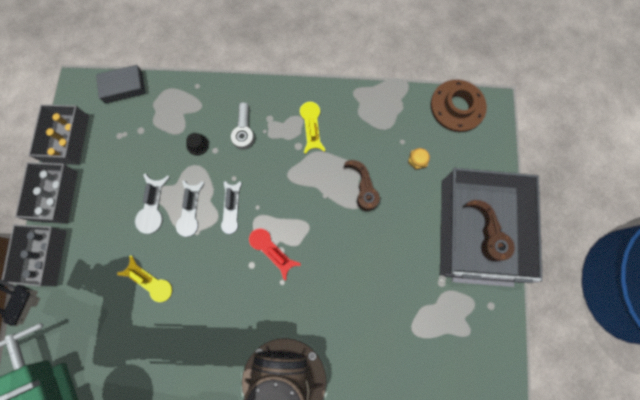

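View pics/side0.png

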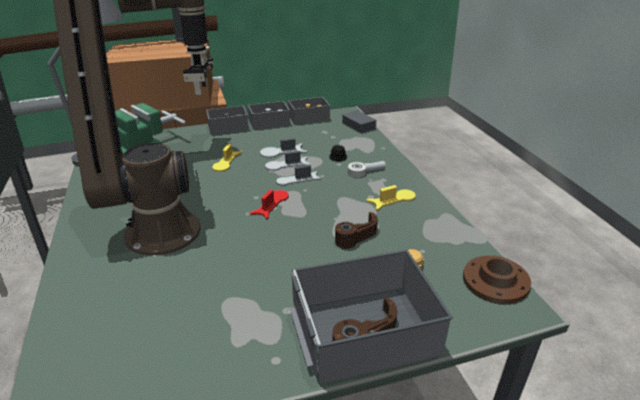

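The top view shows three steel leaves near (150,200), (190,205) and (231,205), largest on the left. The bench knuckle has its boss at (368,200) and its throat opens to the left. Its nose-to-throat distance is about 85 mm, so it is knuckle_32 (103 mm would mean 40). The middle leaf is therefore leaf_32. The side view agrees. I'll move to hover over the middle leaf.

```bash
python3 -m inch '1 29.5 -32.8 -4 0 0 -120;1 29.5 -32.8 -4 0 0 -120;1 29.5 -32.8 -4 0 0 -120;1 29.5 -32.8 -4 0 0 -120;1 29.5 -32.8 -4 0 0 -120;1 29.5 -32.8 -4 0 0 -120;1 29.5 -32.8 -4 0 0 -120;1 29.5 -32.8 -4 0 0 -120;1 29.5 -32.8 -4 0 0 -120;1 29.5 -32.8 -4 0 0 -120;1 29.5 -32.8 -4 0 0 -120;1 29.5 -32.8 -4 0 0 -120'
python3 -m inch '0.7 0 0 0 0 0 -39;0.7 0 0 0 0 0 -39;0.7 0 0 0 0 0 -39;0.7 0 0 0 0 0 -39;0.7 0 0 0 0 0 -39'
python3 - <<'E'
from h import *
f=grab_frame('wrist'); save(f,'w1')
print(-np.array(f['R']).T@f['t'], telemetry.get_state()['eef_pos'],telemetry.get_state()['ee_rot'],telemetry.get_state()['q'])
for n,z in [('leaf_32_grip',.035),('leaf_32_hollow',.004),('leaf_32_round',.004)]:
    print(n,[(round(o['p'],2),np.round(o['location']).tolist(),np.round(back(f,o['location'],z)[0,:2],4).tolist()) for o in pinpoint('wrist',n)[:3]])
E
```

```text
t: 3.7
eef_pos: [0.4951, 0.3166, 0.1866]
ee_rot: [3.141, 0.0, 2.317]
force: [0.0, 0.3, 1.2]
width: 0.0877
t: 4.32
eef_pos: [0.4951, 0.3167, 0.1867]
ee_rot: [3.141, -0.0, 1.64]
force: [-0.3, -0.3, -0.0]
width: 0.0612
[0.41410538 0.31047373 0.34501598] [0.495048   0.31668205 0.18667897] [ 3.14136237e+00 -5.99201054e-05  1.64102654e+00] [ 9.01651006e-01  2.45273012e-01 -2.43547854e-01  1.47012534e-04
 -1.08177602e+00 -2.40228617e+00]
leaf_32_grip [(0.94, [330.0, 183.0], [0.4926, 0.3221]), (0.71, [41.0, 9.0], [0.3469, 0.0452])]
leaf_32_hollow []
leaf_32_round [(0.98, [334.0, 115.0], [0.4237, 0.3209]), (0.7, [128.0, 70.0], [0.3922, 0.1008]), (0.6, [426.0, 191.0], [0.5027, 0.4364])]
```

View image.

View pics/w1.png

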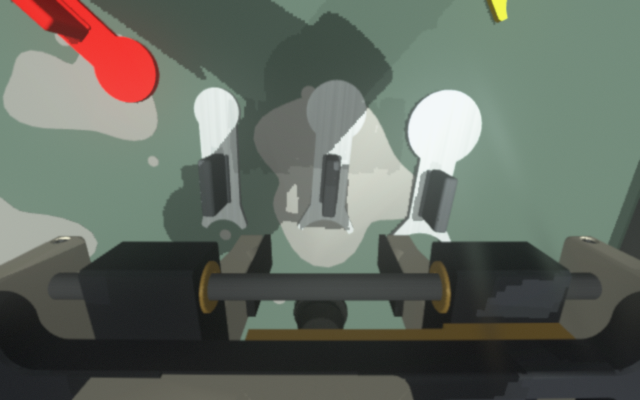

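The wrist view shows leaf_32 in the middle, with its disc at (337,110) and bar at (333,185), clear between its neighbours. I'll fit the leaf outline for an exact grasp.

```bash
cat >> h.py <<'E'
from scipy.optimize import minimize
def leaf_polys(R=.032):
    a=np.linspace(0,2*np.pi,60); disc=np.c_[-.075+R*np.cos(a),R*np.sin(a)]
    b=np.radians(np.linspace(120,240,25)); arc=np.c_[.05+R+R*np.cos(b),R*np.sin(b)]
    ht=arc[0]; w=ht[1]+.006
    body=np.r_[[[-.075,-.02]],[[.03,-.02]],[[ht[0]-.003,-w]],arc[::-1],[[ht[0]-.003,w]],[[.03,.02]],[[-.075,.02]]]
    return disc,body
def render(f,p,R=.032,z0=0.,shape=(400,640)):
    c,s=np.cos(p[2]),np.sin(p[2]); T=lambda P:np.asarray(P)@np.array([[c,s],[-s,c]])+p[:2]
    m=np.zeros(shape,np.uint8)
    for P in leaf_polys(R):
        for z in (0,.004,.008):
            q=proj(f,np.c_[T(P),np.full(len(P),z+z0)]); cv2.fillPoly(m,[np.round(q*16).astype(np.int32)],1,shift=4)
    B=T([[.03,.007],[.03,-.007],[-.03,-.007],[-.03,.007]])
    q=proj(f,np.r_[np.c_[B,np.full(4,.008+z0)],np.c_[B,np.full(4,.054+z0)]]).astype(np.float32)
    cv2.fillPoly(m,[np.round(cv2.convexHull(q)*16).astype(np.int32)],1,shift=4)
    return m>0
def fit_leaf(f,mask,p0,R=.032,z0=0.,valid=None):
    v=np.ones_like(mask) if valid is None else valid
    def cost(p):
        m=render(f,p,R,z0)&v; k=mask&v
        return 1-(m&k).sum()/max(1,(m|k).sum())
    best=None
    for d in (0,.05,-.05):
        x0=np.array(p0,float)+[0,0,d]
        r=minimize(cost,x0,method='Nelder-Mead',options=dict(initial_simplex=[x0,x0+[.006,0,0],x0+[0,.006,0],x0+[0,0,.08]],maxiter=120))
        if best is None or r.fun<best.fun: best=r
    return best.x,1-best.fun
E
python3 - <<'E'
from h import *
f=grab_frame('wrist')
p=np.array([.495,.3215])
for o in regions_of('wrist','leaf_32')[:5]:
    b=o['bbox']; print(round(o['p'],2),b)
    if b[0]<335<b[2] : print(fit_leaf(f,o['pixels'],[.497,.3215,.03]))
E
```

```text
0.83 [487.0, 0.0, 507.7, 21.2]
0.81 [196.8, 84.9, 245.3, 227.4]
0.81 [391.4, 88.3, 482.5, 240.2]
0.78 [297.7, 82.0, 365.5, 235.0]
(array([ 0.4942276 ,  0.32187302, -0.01442363]), np.float64(0.9704702294976729))
```

```bash
python3 -m inch '0.6 -0.1 0.5 -14 0 0 -4.8;0.6 -0.1 0.5 -14 0 0 -4.8;0.6 -0.1 0.5 -14 0 0 -4.8;0.6 -0.1 0.5 -17 0 0 -4.8;0.6 -0.1 0.5 -17 0 0 -4.8;0 -0.1 0.5 -17 0 0 -4.8;0 -0.1 0.5 -17 0 0 -4.8;0 -0.1 0.5 -17 0 0 -4.8;0 -0.1 0.5 -17 0 0 -4.8;0 -0.1 0.5 -17 0 0 -4.8' 50
```

```text
t: 5.88
eef_pos: [0.4943, 0.3221, 0.0171]
ee_rot: [3.141, -0.001, 1.554]
force: [-1.0, 1.5, 3.7]
width: 0.0138
```

```bash
python3 -m inch '0 0 0 5 0 0 0;0 0 0 9 0 0 0;0 5.6 -32 9 0 0 105;0 5.6 -32 9 0 0 105;0 5.6 -32 9 0 0 105;0 5.6 -32 9 0 0 105;0 5.6 -32 9 0 0 105;0 5.6 -32 9 0 0 105;0 5.6 -32 9 0 0 105;0 5.6 -32 9 0 0 105;0 5.6 -32 9 0 0 105;0 5.6 -32 9 0 0 105'
python3 -m inch '0 0 0 0 0 0 3;0 0 0 0 0 0 3'
python3 - <<'E'
from h import *
f=grab_frame('wrist'); save(f,'w2'); s=telemetry.get_state(); print(s['eef_pos'],s['ee_rot'],s['q'],s['width'])
for n,z in [('leaf_32_round',.004+s['eef_pos'][2]-.016),('knuckle_32',0),('knuckle_32_nose',.004),('knuckle_32_throat',.004)]:
    print(n,[(round(o['p'],2),np.round(o['location']).tolist(),np.round(back(f,o['location'],z)[0,:2],4).tolist()) for o in pinpoint('wrist',n)[:3]])
for n in('knuckle_32','leaf_32'):
  for o in regions_of('wrist',n)[:4]: print(n,o['p'],o['bbox']); np.save(f'm_{n}_{int(o["bbox"][0])}.npy',o['pixels'])
E
```

```text
t: 7.38
eef_pos: [0.5491, 0.0018, 0.106]
ee_rot: [3.14, -0.004, -2.904]
force: [-0.3, 0.8, -6.0]
width: 0.0138
t: 7.62
eef_pos: [0.5479, 0.0016, 0.1049]
ee_rot: [3.14, -0.006, -2.853]
force: [-0.5, -0.3, -5.8]
width: 0.0137
[0.5481924  0.00164988 0.10516073] [ 3.14004133 -0.00541933 -2.85352589] [ 0.3590252   0.26727868 -0.42377298 -0.00249586 -0.8850419  -0.06937701] 0.013915344919203999
leaf_32_round [(0.95, [327.0, 122.0], [0.5655, -0.0675]), (0.79, [21.0, 84.0], [0.7276, -0.041])]
knuckle_32 []
knuckle_32_nose []
knuckle_32_throat []
leaf_32 0.91 [267.7, 51.3, 384.7, 330.0]
leaf_32 0.74 [474.7, 232.8, 562.2, 338.8]
leaf_32 0.68 [2.4, 39.3, 197.0, 145.9]
```

View pics/w2.png

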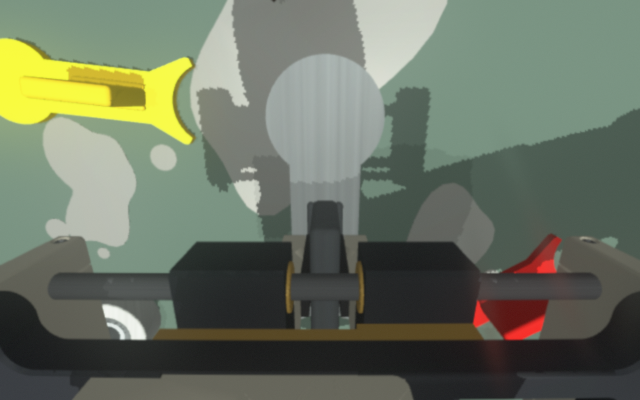

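The held leaf is centred, with its disc at (325,120). The knuckle is just out of the frame at the top. I'll shift so the knuckle shows to the left of the held disc.

```bash
python3 -m inch '0 -13 -6 9.5 0 0 0;0 -13 -6 9.5 0 0 0;0 -13 -6 9.5 0 0 0;0 -13 -6 9.5 0 0 0;0 -13 -6 9.5 0 0 0;0 -13 -6 9.5 0 0 0'
python3 - <<'E'
from h import *
f=grab_frame('wrist'); save(f,'w3'); s=telemetry.get_state(); print(s['eef_pos'],s['ee_rot'],s['q'],s['width'])
import pickle; pickle.dump(f,open('w3.pkl','wb'))
for n,z in [('leaf_32_round',.004+s['eef_pos'][2]-.017),('leaf_32_grip',.035+s['eef_pos'][2]-.017),('knuckle_32',0),('knuckle_32_nose',.004),('knuckle_32_throat',.004)]:
    print(n,[(round(o['p'],2),np.round(o['location'],1).tolist(),np.round(back(f,o['location'],z)[0,:2],4).tolist()) for o in pinpoint('wrist',n)[:3]])
for n in('knuckle_32','leaf_32'):
  for o in regions_of('wrist',n)[:4]: print(n,o['p'],o['bbox']); np.save(f'w3_{n}_{int(o["bbox"][0])}.npy',o['pixels'])
E
```

```text
t: 8.72
eef_pos: [0.4192, -0.058, 0.2003]
ee_rot: [3.14, -0.005, -2.852]
force: [0.3, -0.9, -5.1]
width: 0.0139
[ 0.41916879 -0.05796056  0.2001653 ] [ 3.14022411 -0.00531157 -2.8521193 ] [ 0.33142122 -0.04613931 -0.54366671 -0.00180433 -1.07851911 -0.04109453] 0.013962096769260943
leaf_32_round [(0.98, [324.7, 118.5], [0.4386, -0.1286])]
leaf_32_grip [(0.91, [25.9, 115.2], [0.5695, -0.0931]), (0.7, [326.3, 269.1], [0.4164, -0.0565]), (0.68, [326.6, 237.5], [0.4215, -0.074])]
knuckle_32 [(0.75, [264.8, 7.5], [0.5274, -0.2116])]
knuckle_32_nose [(0.36, [324.7, 237.9], [0.3929, 0.0209])]
knuckle_32_throat []
knuckle_32 0.71 [125.3, 0.0, 296.7, 52.6]
leaf_32 0.91 [4.1, 87.4, 111.7, 154.9]
leaf_32 0.72 [366.9, 217.9, 389.1, 236.4]
leaf_32 0.64 [264.6, 53.8, 382.9, 331.3]
```

View pics/w3.png

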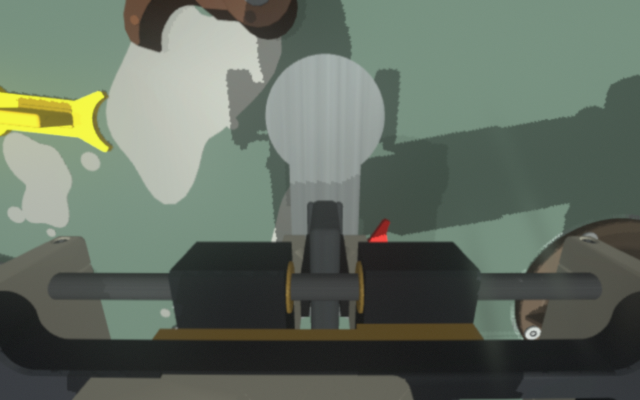

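The knuckle is cut off at the top edge: claw at (145,35), boss at (265,10). I'll go 9 cm further in -y.

```bash
python3 -m inch '0 0 -9 0 0 0 0;0 0 -9 0 0 0 0;0 0 -9 0 0 0 0;0 0 -9 0 0 0 0'
python3 - <<'E'
from h import *
f=grab_frame('wrist'); save(f,'w4'); s=telemetry.get_state(); print(s['eef_pos'],s['ee_rot'],s['width'])
import pickle; pickle.dump(f,open('w4.pkl','wb'))
for n,z in [('leaf_32_round',.004+s['eef_pos'][2]-.017),('knuckle_32',0),('knuckle_32_nose',.004),('knuckle_32_throat',.004)]:
    print(n,[(round(o['p'],2),np.round(o['location'],1).tolist(),np.round(back(f,o['location'],z)[0,:2],4).tolist()) for o in pinpoint('wrist',n)[:3]])
for n in('knuckle_32','leaf_32'):
  for o in regions_of('wrist',n)[:4]: print(n,o['p'],o['bbox']); np.save(f'w4_{n}_{int(o["bbox"][0])}.npy',o['pixels'])
cv2.imwrite('pics/w4c.png',cv2.resize(cv2.cvtColor(f['pixels'],cv2.COLOR_RGB2BGR)[0:240,80:400],None,fx=2.4,fy=2.4,interpolation=cv2.INTER_CUBIC))
E
```

```text
t: 9.62
eef_pos: [0.4189, -0.1481, 0.2005]
ee_rot: [3.14, -0.005, -2.853]
force: [-0.2, 0.4, -4.1]
width: 0.0137
[ 0.41901944 -0.14783953  0.20062596] [ 3.14016335 -0.00431984 -2.85215633] 0.013309677119318002
leaf_32_round [(0.75, [325.9, 116.4], [0.438, -0.22])]
knuckle_32 [(0.8, [249.8, 96.2], [0.523, -0.2109])]
knuckle_32_nose [(0.56, [247.8, 92.4], [0.5251, -0.2143])]
knuckle_32_throat []
knuckle_32 0.78 [116.8, 54.0, 273.7, 135.7]
leaf_32 0.9 [0.7, 163.0, 105.8, 222.6]
leaf_32 0.79 [300.2, 317.1, 348.9, 327.7]
leaf_32 0.64 [265.2, 52.9, 381.9, 329.9]
```

View pics/w4c.png

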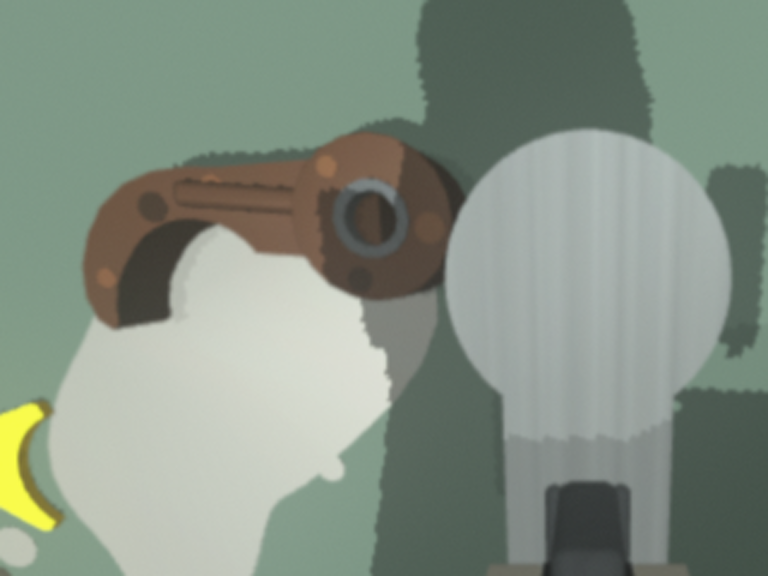

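```bash
python3 - <<'E'
from h import *
import pickle; f=pickle.load(open('w4.pkl','rb'))
c=lambda P:np.array(P,float)/2.4+[80-.3,-.3]
print('cam',-np.array(f['R']).T@f['t'])
top=c([(373,133),(340,139),(310,165),(295,205),(297,240),(310,265),(340,290),(378,299),(410,292)])
W=back(f,top,.054)[:,:2]
from scipy.optimize import least_squares
r=least_squares(lambda p:np.hypot(*(W-p).T)-.032,[.525,-.21]); n=r.x; print('boss',n,np.round(r.fun*1e3,1))
tt=back(f,c([(118,295),(130,262),(152,232),(185,221),(218,223)]),.042)[:,:2]
tb=back(f,c([(178,312),(170,285),(178,255),(195,235)]),.0)[:,:2]
P=np.r_[tt,tb]
r=least_squares(lambda p:np.hypot(*(P-p).T)-.032,[.59,-.16]); t=r.x; print('throat',t,np.round(r.fun*1e3,1))
d=t-n; th=np.arctan2(d[1],d[0])-np.arctan2(32,79); print('dist',np.hypot(*d),'theta',np.degrees(th))
tm=n+np.array([[np.cos(th),-np.sin(th)],[np.sin(th),np.cos(th)]])@[.079,.032]; print('model throat',tm)
s=f
im=cv2.resize(cv2.cvtColor(f['pixels'],cv2.COLOR_RGB2BGR)[0:240,80:400],None,fx=2.4,fy=2.4,interpolation=cv2.INTER_CUBIC)
a=np.linspace(0,2*np.pi,80)
def dr(cx,a,z,col):
    q=(proj(f,np.c_[cx[0]+.032*np.cos(a),cx[1]+.032*np.sin(a),np.full(len(a),z)])-[79.7,-.3])*2.4
    cv2.polylines(im,[np.round(q).astype(np.int32)],False,col,1)
dr(n,a,.054,(0,255,0))
b=th+np.radians(np.linspace(215,325,40))
dr(tm,b,.042,(255,255,0)); dr(tm,b,0,(0,255,255))
cv2.imwrite('pics/w4o.png',im)
# leaf in hand
pos=np.array([.4190,-.1478,.2006]); yaw=-2.852
for m in ('w4_leaf_32_265',):
    k=np.load(m+'.npy'); v=np.zeros_like(k); v[:180]=1
    for z0 in (.1835,):
        x,s=fit_leaf(f,k,[.419,-.148,yaw-np.pi/2+2*np.pi],z0=z0,valid=v); 
        u=np.array([np.cos(x[2]),np.sin(x[2])]); e=x[:2]-pos[:2]
        print('leaf',x,np.degrees(x[2]),s,'along',e@u,'across',e@[-u[1],u[0]])
E
```

```text
cam [ 0.44134284 -0.22548336  0.35873948]
boss [ 0.52464945 -0.21382779] [-0.4 -0.7 -1.1 -0.5  0.7  0.6 -0.2 -1.  -1.3]
throat [ 0.59484689 -0.15998768] [ 0.9 -2.4 -1.2 -0.2  2.1  0.5  1.4  0.5  0.3]
dist 0.08846716719010805 theta 15.436460315740566
model throat [ 0.59228219 -0.16195475]
leaf [ 0.4168314  -0.14676562  1.86070185] 106.610363086034 0.9866245742294592 along 0.001611134055916453 across 0.0017824156568189736
```

View pics/w4o.png

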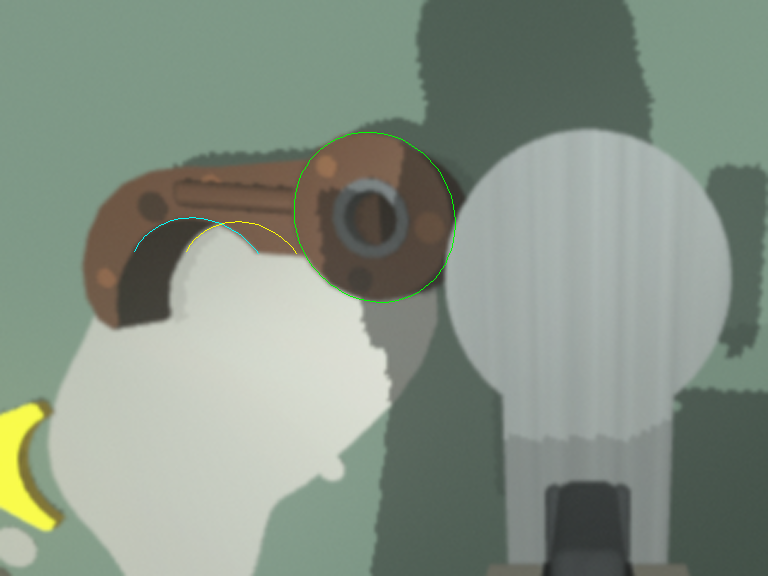

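The boss circle and throat arcs overlay well on the knuckle (boss ring centre about (373,217) in the crop, throat arc about (190,225)). Knuckle yaw is about 15°, and the held leaf at 106.6° lines up with the throat. I'll move to 50 mm outside the throat and lower.

```bash
python3 -m inch '0 14.05 10.5 -4 0 0 0;0 14.05 10.5 -4 0 0 0;0 14.05 10.5 -4 0 0 0;0 14.05 10.5 -10 0 0 0;0 14.05 10.5 -15 0 0 0;0 14.05 10.5 -17.5 0 0 0;0 14.05 10.5 -18.2 0 0 0;0 14.05 10.5 -18.2 0 0 0'
python3 - <<'E'
from h import *
import pickle
f=grab_frame('wrist'); s=telemetry.get_state(); print(s['eef_pos'],s['ee_rot'],s['force'],s['width'])
pickle.dump((f,s['eef_pos']),open('w5.pkl','wb'))
for n,z in [('leaf_32_round',.004),('knuckle_32_nose',.004),('knuckle_32_throat',.004)]:
    print(n,[(round(o['p'],2),np.round(o['location'],1).tolist(),np.round(back(f,o['location'],z)[0,:2],4).tolist()) for o in pinpoint('wrist',n)[:2]])
cv2.imwrite('pics/w5.png',cv2.resize(cv2.cvtColor(f['pixels'],cv2.COLOR_RGB2BGR)[0:240,120:480],None,fx=2.2,fy=2.2,interpolation=cv2.INTER_CUBIC))
E
```

```text
t: 10.98
eef_pos: [0.5602, -0.0425, 0.0193]
ee_rot: [3.141, -0.004, -2.851]
force: [0.0, -0.4, -4.8]
width: 0.0139
[ 0.56076958 -0.04240043  0.01976301] [ 3.14071395e+00 -2.18204866e-03 -2.85064672e+00] [ 0.29977169 -0.49214893 -4.6221849 ] 0.013910259094646998
leaf_32_round [(0.63, [323.5, 119.8], [0.5802, -0.1121])]
knuckle_32_nose []
knuckle_32_throat []
```

View pics/w5.png

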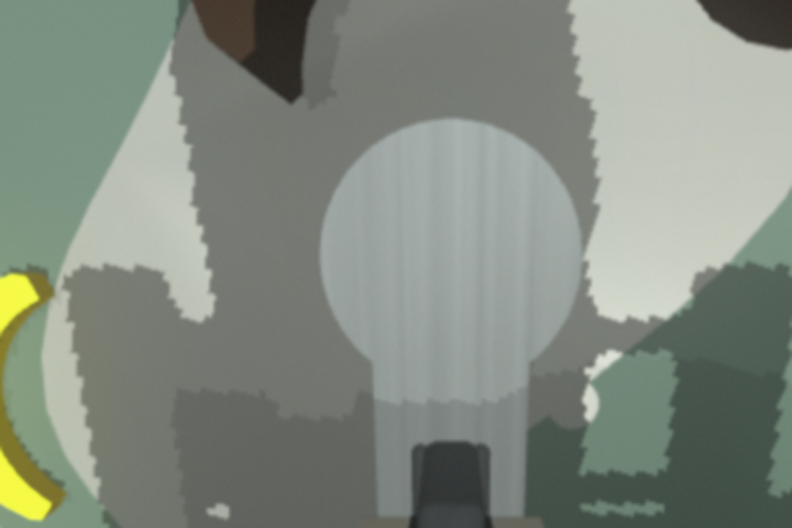

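The disc (crop centre (450,250)) is lined up just right of the claw foot (292,104). I'll advance along the leaf axis.

```bash
python3 -m inch '0 0.55 -1.93 -0.15 0 0 0;0 1.11 -3.86 -0.15 0 0 0;0 1.2 -4.3 -0.15 0 0 0;0 1.2 -4.3 -0.15 0 0 0'; python3 -m inch '0 0.06 -0.2 0 0 0 0;0 0.12 -0.4 0 0 0 0;0 0.12 -0.4 0 0 0 0'
```

```text
t: 11.68
eef_pos: [0.5725, -0.0861, 0.0184]
ee_rot: [3.14, -0.002, -2.852]
force: [0.4, 0.5, -5.2]
width: 0.0137
t: 12.05
eef_pos: [0.5737, -0.09, 0.0184]
ee_rot: [3.14, -0.002, -2.852]
force: [0.2, 0.1, -5.6]
width: 0.0136
```

```bash
python3 -m inch '0 0.03 -0.1 0 0 0 0;0 0.06 -0.2 0 0 0 0;0 0.06 -0.2 0 0 0 0';  python3 -m inch '0 0.03 -0.1 0 0 0 0;0 0.06 -0.2 0 0 0 0;0 0.06 -0.2 0 0 0 0'
```

```text
t: 12.42
eef_pos: [0.5736, -0.0906, 0.0184]
ee_rot: [3.139, -0.002, -2.852]
force: [-4.6, 9.6, -0.7]
width: 0.0136
t: 12.8
eef_pos: [0.5736, -0.0907, 0.0185]
ee_rot: [3.137, -0.002, -2.852]
force: [-4.2, 13.7, 0.7]
width: 0.0136
```

Contact comes within 0.3 mm of the predicted home pose, and the force lies along the leaf axis. I'll do a small lateral wiggle while pressing to confirm it is seated.

```bash
python3 -m inch '0 0.13 0.0 0 0 0 0;0 0.13 0.0 0 0 0 0'; python3 -m inch '0 -0.25 -0.12 0 0 0 0;0 -0.25 -0.12 0 0 0 0';  python3 -m inch '0 0.13 -0.0 0 0 0 0;0 0.13 -0.0 0 0 0 0'
python3 - <<'E'
from h import *
f=grab_frame('wrist'); s=telemetry.get_state(); print(s['eef_pos'],s['ee_rot'],s['force'],s['width'])
cv2.imwrite('pics/w6.png',cv2.resize(cv2.cvtColor(f['pixels'],cv2.COLOR_RGB2BGR)[0:240,120:480],None,fx=2.2,fy=2.2,interpolation=cv2.INTER_CUBIC))
E
```

```text
t: 13.05
eef_pos: [0.574, -0.0903, 0.0183]
ee_rot: [3.136, -0.004, -2.852]
force: [-4.2, 5.2, -2.4]
width: 0.0138
t: 13.3
eef_pos: [0.5731, -0.0908, 0.0186]
ee_rot: [3.136, -0.001, -2.851]
force: [2.7, 5.4, -6.6]
width: 0.0137
t: 13.55
eef_pos: [0.5737, -0.0906, 0.0184]
ee_rot: [3.136, -0.002, -2.852]
force: [-2.7, 5.8, -1.9]
width: 0.0135
[ 0.57368267 -0.09056777  0.01838422] [ 3.13570279e+00 -1.75057416e-03 -2.85163402e+00] [-3.21350415  5.41895673 -3.15613461] 0.014048732983056745
```

View pics/w6.png

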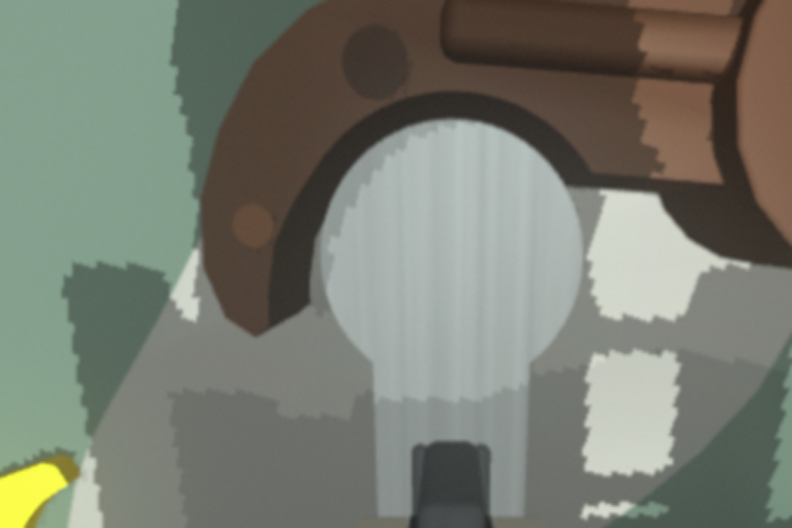

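It is seated: the disc sits concentric in the throat (crop (450,250)), with a tight, even wall. The lateral wiggle allowed only about ±0.5 mm and met opposing forces. Next I'll back out, lift over, and turn -91° to come at the nose from its free side.

```bash
python3 -m inch '0 -0.9 2.9 0 0 0 0;0 -1.71 5.75 0.5 0 0 0;0 -1.71 5.75 5 0 0 0;0 -1.71 5.75 9 0 0 -10;0 -10 0 9 0 0 -91;0 -17.4 -15.9 9 0 0 -91;0 -17.4 -15.9 9 0 0 -91;0 -17.4 -15.9 9 0 0 -91;0 -17.4 -15.9 9 0 0 -91;0 -17.4 -15.9 9 0 0 -91;0 -17.4 -15.9 9 0 0 -91;0 -17.4 -15.9 9 0 0 -91'
python3 -m inch '0 0 0 -4 0 0 0;0 0 0 -4 0 0 0;0 0 0 -4 0 0 0'
python3 - <<'E'
from h import *
import pickle
s=telemetry.get_state(); print(s['eef_pos'],s['ee_rot'],s['force'],s['q'])
f=grab_frame('top'); g=grab_frame('side')
pickle.dump((f,g,s),open('t7.pkl','wb'))
for c,fr in(('top',f),('side',g)):
  for n in('leaf_32_hollow','knuckle_32_nose'): 
    z=.004 if 'nose' in n else .004+s['eef_pos'][2]-.017
    print(c,n,[(round(o['p'],2),np.round(back(fr,o['location'],z)[0,:2],4).tolist()) for o in pinpoint(c,n)[:4]])
E
```

```text
t: 15.1
eef_pos: [0.3996, -0.2502, 0.1086]
ee_rot: [3.135, -0.001, 1.838]
force: [-0.7, -0.3, -6.0]
width: 0.0136
t: 15.48
eef_pos: [0.4002, -0.2507, 0.0695]
ee_rot: [3.135, -0.0, 1.839]
force: [0.1, 0.0, -5.2]
width: 0.0139
[ 0.40023564 -0.25070125  0.06954774] [ 3.13493272e+00 -8.16819826e-05  1.83873163e+00] [ 0.08740496  0.02961396 -5.21504811] [-0.14378929  0.19436042 -0.63199785 -0.00407094 -0.73837147 -1.15606959]
top leaf_32_hollow [(0.77, [0.6429, -0.0411]), (0.59, [0.2937, 0.4814]), (0.2, [0.4101, 0.4214])]
top knuckle_32_nose []
side leaf_32_hollow [(0.76, [0.3026, 0.4295]), (0.73, [0.2814, -0.1015]), (0.61, [0.6242, -0.1265]), (0.58, [0.4839, -0.2314])]
side knuckle_32_nose [(0.66, [0.5291, -0.2054])]
```

```bash
python3 -m inch '0 0 0 -4 0 0 0;0 0 0 -5.15 0 0 0;0 2 0.57 -5.15 0 0 0;0 4 1.14 -5.15 0 0 0;0 4.2 1.25 -5.15 0 0 0;0 4.2 1.25 -5.15 0 0 0'; python3 -m inch '0 0.2 0.05 0 0 0 0;0 0.4 0.11 0 0 0 0;0 0.4 0.11 0 0 0 0';python3 -m inch '0 0.1 0.03 0 0 0 0;0 0.2 0.06 0 0 0 0;0 0.2 0.06 0 0 0 0'
```

```text
t: 16.52
eef_pos: [0.4425, -0.2376, 0.0179]
ee_rot: [3.134, -0.0, 1.839]
force: [-0.4, 0.0, -6.2]
width: 0.0136
t: 16.9
eef_pos: [0.4459, -0.2364, 0.0178]
ee_rot: [3.135, -0.001, 1.839]
force: [-1.9, 0.1, -5.2]
width: 0.0139
t: 17.27
eef_pos: [0.4468, -0.2356, 0.0175]
ee_rot: [3.136, -0.002, 1.838]
force: [-5.5, 1.2, -4.0]
width: 0.0136
```

```bash
python3 -m inch '0 0.02 0.15 0 0 0 0;0 0.02 0.15 0 0 0 0';python3 -m inch '0 0.15 0.04 0 0 0 0;0 0.15 0.04 0 0 0 0'; python3 -m inch '0 -0.04 0.15 0 0 0 0;0 -0.04 0.15 0 0 0 0'; python3 -m inch '0 0.08 -0.29 0 0 0 0;0 0.08 -0.29 0 0 0 0'
```

```text
t: 17.52
eef_pos: [0.4468, -0.2344, 0.0174]
ee_rot: [3.137, -0.001, 1.838]
force: [-4.3, -2.8, -5.0]
width: 0.0139
t: 17.77
eef_pos: [0.4468, -0.2344, 0.0174]
ee_rot: [3.139, -0.002, 1.837]
force: [-7.7, -3.9, -0.4]
width: 0.0136
t: 18.02
eef_pos: [0.4465, -0.2337, 0.0175]
ee_rot: [3.139, -0.001, 1.836]
force: [-2.9, -7.3, -6.2]
width: 0.0135
t: 18.27
eef_pos: [0.4467, -0.2361, 0.0173]
ee_rot: [3.14, -0.002, 1.836]
force: [-5.8, 3.6, -2.4]
width: 0.0138
```

```bash
python3 -m inch '0 0.02 0.1 0 0 0 0;0 0.06 0.12 -0.02 0 0 0;0 0.06 0.12 -0.02 0 0 0'
python3 - <<'E'
from h import *
import pickle
f=grab_frame('top'); g=grab_frame('side'); s=telemetry.get_state(); print(s['eef_pos'],s['force'])
save(g,'s8'); cv2.imwrite('pics/s8c.png',cv2.resize(cv2.cvtColor(g['pixels'],cv2.COLOR_RGB2BGR)[180:290,230:420],None,fx=4,fy=4,interpolation=cv2.INTER_CUBIC))
E
```

```text
t: 18.65
eef_pos: [0.4469, -0.2349, 0.0172]
ee_rot: [3.141, -0.002, 1.836]
force: [-5.4, 0.5, -2.1]
width: 0.0138
[ 0.44690505 -0.23490481  0.01714694] [-5.51627648  0.90997095 -2.68128968]
```

View pics/s8c.png

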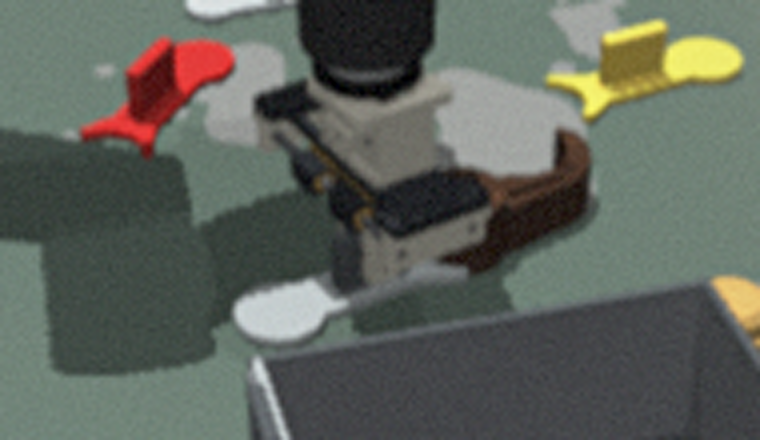

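The side view shows the leaf lying on the bench against the boss, with no visible tilt. I'll release it and rise straight up.

```bash
python3 -m inch '0.4 0 0 0 0 0 0;0.4 0 0 0 0 0 0;0.4 0 0 0 0 0 0;0.4 0 0 0 0 0 0;0.4 0 0 3 0 0 0;0.4 0 0 8 0 0 0;0.4 0 0 14 0 0 0;0.4 10 0 20 0 0 0;0.4 15 0 22 0 0 0;0.4 15 0 22 0 0 0;0.4 15 0 22 0 0 0'
python3 - <<'E'
from h import *
import pickle
f=grab_frame('wrist'); g=grab_frame('side'); s=telemetry.get_state(); print(s['eef_pos'],s['force'])
pickle.dump((f,g),open('w9.pkl','wb'))
for n,z in [('leaf_32_hollow',.004),('knuckle_32_nose',.004),('knuckle_32',0)]:
    print(n,[(round(o['p'],2),np.round(o['location'],1).tolist(),np.round(back(f,o['location'],z)[0,:2],4).tolist()) for o in pinpoint('wrist',n)[:3]])
for o in regions_of('wrist','leaf_32')[:3]:
    print(o['p'],o['bbox']); x,i=fit_leaf(f,o['pixels'],[.447,-.235,.265]); print(x,i,x[:2]+.082*np.array([np.cos(x[2]),np.sin(x[2])]))
save(f,'w9')
E
```

```text
t: 20.12
eef_pos: [0.5998, -0.2349, 0.2377]
ee_rot: [3.139, -0.001, 1.837]
force: [-0.6, 0.4, -0.9]
width: 0.0352
[ 0.59649845 -0.2346599   0.23622969] [-0.38544364  0.01502126 -0.51287032]
leaf_32_hollow []
knuckle_32_nose [(0.66, [353.7, 115.3], [0.5243, -0.2177])]
knuckle_32 [(0.84, [354.5, 118.5], [0.5278, -0.2151])]
0.7 [572.0, 1.1, 639.2, 105.0]
[ 0.447 -0.235  0.265] 0.0 [ 0.52613759 -0.21352344]
0.68 [330.6, 0.0, 378.7, 102.2]
[ 0.44362255 -0.236771    0.27040683] 0.9093741149815916 [ 0.52264285 -0.21486688]
0.57 [611.3, 169.2, 639.7, 227.5]
[ 0.447 -0.235  0.265] 0.0 [ 0.52613759 -0.21352344]
```

View pics/w9.png

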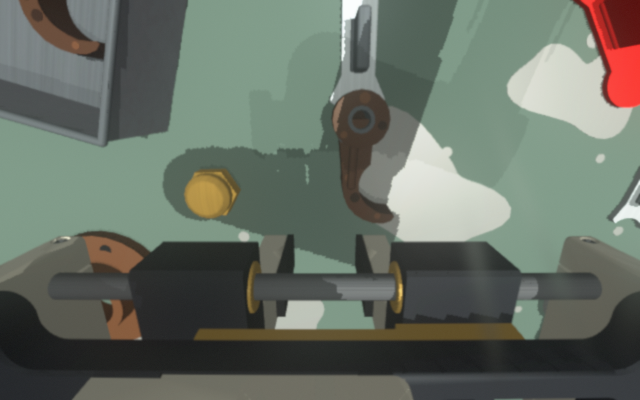

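```bash
python3 -m inch '0.4 -6 0 -6 0 0 0;0.4 -6 0 -6 0 0 0;0.4 -6 0 -6 0 0 0'
python3 - <<'E'
from h import *
import pickle
f=grab_frame('wrist'); s=telemetry.get_state(); print(s['eef_pos'],-np.array(f['R']).T@f['t'])
pickle.dump(f,open('w10.pkl','wb'))
im=cv2.cvtColor(f['pixels'],cv2.COLOR_RGB2BGR)
cv2.imwrite('pics/w10.png',cv2.resize(im[60:220,250:450],None,fx=3.7,fy=3.7,interpolation=cv2.INTER_CUBIC))
E
```

```text
t: 20.8
eef_pos: [0.5336, -0.2349, 0.1763]
ee_rot: [-3.14, -0.004, 1.835]
force: [0.4, 0.3, 0.1]
width: 0.0351
[ 0.53544475 -0.23520045  0.17746517] [ 0.45568394 -0.25704542  0.33469615]
```

View pics/w10.png

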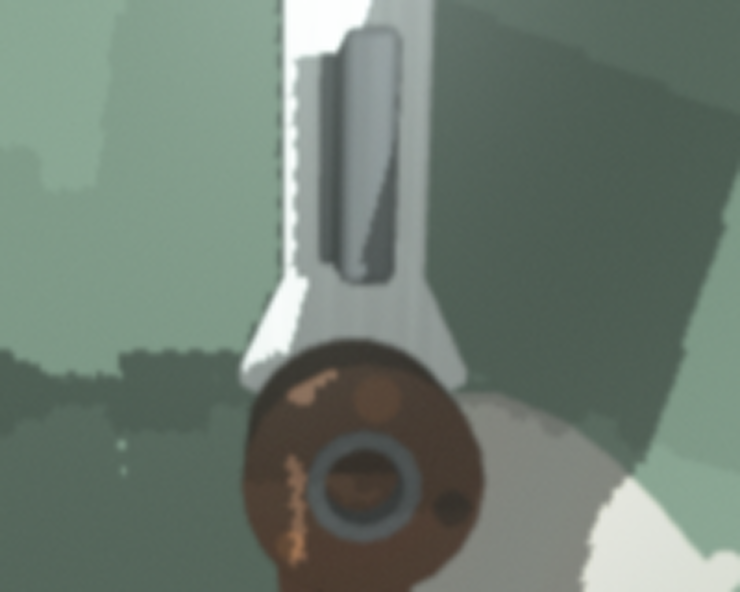

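The leaf hugs the boss with no visible gap: the hollow follows the boss foot from (245,380) to (465,375). The gripper is clear of everything, so I'll hand in.

```bash
python3 -c "
from station import arm; print(arm.job_done())"
```

```text
the job is handed in; nothing more can be done
None
```

The job is handed in at about 21 s of the 51 s allowed. leaf_32 is home round the bench knuckle's nose, and its rounded end was pressed home in the throat first. `job_done` gives no verdict, so what follows rests on my own checks.

- **Which leaf:** The bench knuckle measured about 85 mm from nose to throat, so it is knuckle_32. leaf_32 was the middle of the three leaves.
- **Throat:** Contact came within about 0.3 mm of the predicted position. The force was about 14 N, straight along the leaf. A sideways wiggle met opposing forces within about ±0.5 mm, and the picture showed the disc concentric in the throat.
- **Nose:** I lifted the leaf over, turned it 91° and pressed it on from the nose's free side. It stopped at the nose and centred, with the sideways forces close to balanced. I then released it at bench height. The last close picture shows no gap between the hollow and the boss.
- **Disagreement:** One check did not agree. An outline fit on a cut-off wrist view put the leaf about 3 mm further back. I discounted it because part of the leaf was out of frame and the contact stop and close picture agreed with each other.
- **Other things:** leaf_24 and leaf_40 were never touched, and I saw no sign that the knuckles or bystanders had moved. I did not re-measure their positions at the end.

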